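# Drop the drying canister into the bowl from the covered scoop

### The job

Take the covered scoop by its handle so that the fingers pinch the lid's leaf together with the handle and keep the loose lid shut, and carry it level to the stand. Only there, still holding it level in the air, slide the lid open by catching its ear on the stand's post, then tip the canister out into the bowl on the stand without touching it with the fingers. Finally stand the scoop upright on the table top again and let go.

Things in the scene. Friction and masses are not known exactly. Their poses are not given: they have to be found in the camera images.
- scoop: Lidded grey scoop, mm: box x -55..55 (nose at +x), y -28..28, 40 high, 0.25 kg; origin: centre of underside, z up. Handle wall x -45..15, up to z 90 on its -y side, outer face y -28; black rail z 70..90, inner face y -16. Pinch across y from above, TCP at (-15, -22, 70), 12 thick closed. A 28 degree ramp inside rises to the nose edge (55, 0, 36); tipped nose down 50 degrees, contents roll out.
- lid (a joint): Lid slide in m, 0 shut, 0.048 open (moved to scoop -x). Top z 44. Its springy leaf stands under the rail, z 45..69, x -52..52, inner face y -13: pinched with the rail it yields 3 mm and the fingers hold the lid with 1 to 4 N; a harder push slides it and it stays there. Unpinched it slides freely. Ear: upright plate, y 28..66, z 44..66, front face x 47 when shut (scoop frame, mm).
- canister: White plastic drying canister, cylinder 24 mm in diameter, 36 mm long, 15 g, lying across the inside of the scoop under the lid, free to roll; origin at its centre, cylinder axis along its y.
- stand: Fixed plate (mm: 10 thick, x -138..78, y -83..83) with a short pile of palm-leaf bowls and a thin post. Origin: table top under the bowls' axis, z up. Top bowl: mouth radius 66, rim z 80, inner floor z 47. Post: 12 thick, at (-85, 48), top z 170. A scoop with its nose along stand +x, on the line y = 0, underside at z 105, meets the post with its ear at origin x -138; 48 further the lid is open.
There are look-alikes about, which are no part of the job. Leave any purple look-alike of the scoop alone.

How it is judged:
By the outcome, as a careful person would: the job done as asked, in the order asked, and still so for the second after the job is handed in, with the robot touching nothing.
It also fails if it takes over 64 s, if anything falls off the work surface, if the arm or the gripper's body presses on something with over 40 N, if the wrist force passes 120 N, or if a joint passes its speed limit or range.

### The arm

A 6-joint arm with a two-finger parallel gripper is mounted at the origin on the work surface. World frame = base frame: x ahead of the robot, y to its left, z up, the work surface at z = 0. Lengths are in m, angles in rad, forces in N, time in s.
With the tool pointing down it reaches from about 0.35 to 0.975 m from the base axis. Payload 4.9 kg.
Tool frame: the origin (TCP) lies between the finger pads, 19 mm behind the fingertips; this is the grasp point; z points along the fingers, y is the line along which they close (so a half turn about z gives the same grasp; the last joint's range is limited). The gripper opens to 85 mm and grips with 20 to 120 N. Pads are 22 mm wide; open, the fingers measure 114 mm over their backs; the gripper's body (76 mm by 85 mm) begins 54 mm behind the grasp point. The pads swing forward as they close: fully open they stand 13 mm farther back than shut.
Start: joints at [1.134, 0.053, 1.613, -0, 1.476, -0.119], TCP at [0.195, 0.594, 0.25] pointing down, gripper open.
Joint ranges: [-3.01, 3.01], [-1.01, 2.22], [0.06, 2.58], [-1.02, 4.17], [0.09, 2.62], [-3.14, 3.14]. Speed limits (rad/s): [2.57, 2.57, 3.14, 3.14, 3.14, 3.14].

### API

Orientations are given as a unit quaternion [w, x, y, z].
In Python, from plant import * gives the robot as it stands.
- The arm moves only by the tool jog_arm, never from a script. Its argument "moves" is a list that holds one entry, the list of rows, each a list of 7 numbers: the finger opening in cm, from 0 to 8.54, then the shift along the tool's x, y, z in cm, then the turn, a rotation vector about the tool's x, y, z in rad. A call has 1 to 20 rows; each row shifts and turns the commanded pose from where the row before left it, along the tool's axes as they then stand; what a row does not reach is not made up. A row lasts 1/12 s, in which the tool goes at most 41.7 mm and 7.16 degrees, less where a joint would pass 70% of its speed; a pose out of reach is approached as far as the arm can. A call is refused whole if a number of a shift passes 4.17 or a number of a turn 0.125, either way. A call with a gripper value outside its range is refused whole. The fingers move at their own pace and stop on an object; the grip force is fixed at half the most. Time passes only in rows, so rows that do not move let the fingers close. It gives the time, the measured TCP pose, the force, the opening and the grip force at its end, in the units of the state.
- state(): the state, without advancing time (a new reading comes with each control period).
- grab_frame(name): name is "scene" or "side" or "wrist"; returns a dict with "color" (400x640x3 uint8, blue, green, red), "depth" (400x640 float32, m along the optical axis (not along the pixel's ray), 0 where there is no reading), "fx", "fy", "cx", "cy" (pixels), "R" (3x3) and "t" (3): a world point X has camera coordinates R X + t. Camera axes: x right, y down, z forward; pixel columns grow to the right and rows downward; lengths in m; the calibration is good to about 2 mm. The wrist camera is an equidistant fisheye: a pixel r from the principal point sees the ray r / f radians off the axis. A picture is of the moment at which its call begins.
- job_done(): hands the job in; it is judged then, once.
Trained networks look in a picture, given as the dict that the camera call returned (one of the last four; its "shot" number tells which), for a name from the list of things; names that differ only in an ending like _2 or _b are one class to them, and where a whole thing is asked for, a point or a joint stands for the part that bears it (a point fixed in the world has none). Each returns a list of dicts, best first, with "p" (0 to 1); they miss things now and then, are a little off and sometimes report something else, mostly with a low value. They report only what shows in the picture. A call takes as long as a camera call. They do not tell look-alikes from the thing itself.
- recognise(name, picture): "rect" ([centre column, centre row, width, height] in pixels, round what is visible of it).
- regions_of(name, picture): "pixels" (400x640 bool, what is visible of it) and "rect" ([centre column, centre row, width, height] in pixels, round what is visible of it).
The state is a dict: "time": time; "joint_pos": joint angles; "joint_vel": joint speeds; "joint_efforts": joint torques, N m; "tool_pos": TCP position; "tool_rot": TCP orientation; "contact_force": force on the tool from outside, world axes, zero at the start; "ft_torque": the same for the moment, N m; "gripper_width": opening from 0.0 (shut) to 1.0 (fully open); "grasp_force": force on a finger pad.
Only numpy, scipy, OpenCV 4.12 (cv2) and the standard library are available. Lean on these libraries where they do the work, as an engineer would, in place of code of your own. Each camera call takes 0.05 s, during which the arm holds its last target. There are 200 camera calls.

## Working session

There is one attempt and no reset: what is moved stays moved. The work goes in short steps, Python scripts to look and compute and a tool call to move; the robot and the scene stay as the last step left them, time stands still between calls to the robot, and variables do not carry over. Pictures are saved under pics/ and viewed, at most 10 in all, crops included, and the job is handed in when it is done.

Besides the shell and the picture viewer there is one more tool, called after "Request:" by a JSON object that holds its "fn" and its "kwargs", one argument or row to a line. jog_arm: Moves the arm, as the interface text tells. Its arguments: {"type":"object","properties":{"moves":{"type":"array"}},"required":["moves"]}

```bash
ls; mkdir -p pics; cat > h.py <<'E'
from plant import *
import numpy as np, cv2
from scipy.spatial.transform import Rotation as Ro
def cloud(f,mask=None):
    d=f["depth"]; v,u=np.nonzero((d>0)&(mask if mask is not None else True))
    z=d[v,u]; P=np.stack([(u-f["cx"])/f["fx"]*z,(v-f["cy"])/f["fy"]*z,z],1)
    return (P-f["t"])@np.array(f["R"]),u,v
def pose(): 
    s=state(); w,x,y,z=s["tool_rot"]; return np.array(s["tool_pos"]),Ro.from_quat([x,y,z,w]),s
E
python3 - <<'E'
from h import *
p,R,s=pose(); print(s); print(R.as_matrix().round(3))
ims=[]
for n in ["scene","side"]:
    f=grab_frame(n); ims.append(f["color"]); print(n,f["fx"],f["cx"],f["cy"],"cam",-np.array(f["R"]).T@f["t"])
    for k in ["scoop","lid","stand"]:
        for r in regions_of(k,f):
            P,u,v=cloud(f,r["pixels"]); print(k,round(r["p"],2),np.round(r["rect"]),np.median(P,0).round(3),P.min(0).round(3),P.max(0).round(3))
    cv2.imwrite(f"pics/{n}.png",f["color"])
E
```

```text
pics
{'time': 0.0, 'joint_pos': array([ 1.13402159e+00,  5.33711838e-02,  1.61429960e+00, -5.55602380e-06,
        1.47602020e+00, -1.19031613e-01]), 'joint_vel': array([-0.00188878,  0.00041332,  0.00221377, -0.00113482, -0.00025001,
       -0.00016066]), 'joint_efforts': array([-1.23474110e-03, -3.93686700e+01, -3.70175564e+01, -1.57153727e-04,
        6.88363143e-03,  3.21727924e-06]), 'tool_pos': array([0.19503203, 0.59316724, 0.24875076]), 'tool_rot': array([-2.85169517e-04,  1.58203732e-01,  9.87405934e-01, -1.00967322e-03]), 'contact_force': array([-0.20089286,  1.19061193,  0.02452334]), 'ft_torque': array([ 0.02514867,  0.06329296, -0.01291427]), 'grasp_force': 0.0, 'gripper_width': 0.9998011377930098}
[[-0.95   0.312 -0.001]
 [ 0.312  0.95  -0.002]
 [ 0.    -0.002 -1.   ]]
scene 486.57834408247624 316.7219324373299 198.66246745587134 cam [1.16961038 0.35590092 0.58468653]
scoop 0.9 [163. 193.  68.  50.] [ 0.657 -0.363  0.043] [ 0.552 -0.433 -0.002] [ 0.671 -0.32   0.092]
scoop 0.66 [310. 164.  53.  50.] [ 0.392 -0.167  0.041] [ 0.219 -0.277 -0.002] [ 0.431 -0.137  0.091]
sc
[... 499 characters left out ...]
 503.50112425528397 315.7978967970529 191.24765430232853 cam [-0.14045322 -0.71006588  0.71111234]
scoop 0.91 [466. 235.  68.  58.] [ 0.627 -0.389  0.044] [ 0.561 -0.441 -0.003] [ 0.721 -0.324  0.092]
scoop 0.82 [394. 201.  55.  56.] [ 0.587 -0.233  0.043] [ 0.547 -0.262 -0.001] [ 0.702 -0.151  0.093]
scoop 0.65 [306. 249.  59.  68.] [ 0.366 -0.189  0.044] [ 0.297 -0.234 -0.003] [ 0.498 -0.081  0.093]
lid 0.94 [464. 229.  63.  39.] [ 0.637 -0.38   0.045] [ 0.56  -0.439 -0.003] [ 0.735 -0.294  0.072]
lid 0.66 [395. 195.  54.  40.] [ 0.634 -0.207  0.048] [ 0.55  -0.254  0.039] [ 0.673 -0.168  0.071]
stand 0.75 [263. 140.  96.  86.] [0.58  0.193 0.016] [ 0.476  0.107 -0.004] [0.733 0.407 0.171]
```

View pics/scene.png

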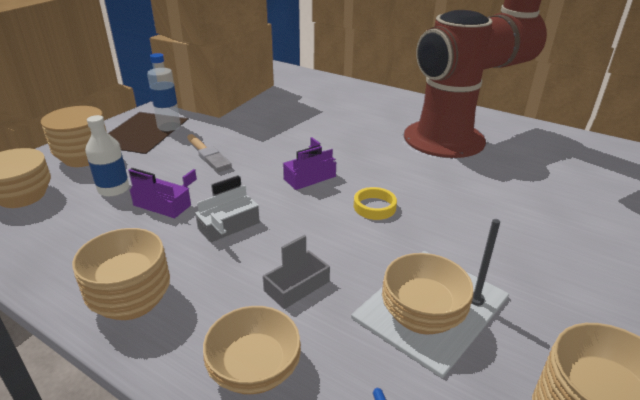

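View pics/side.png

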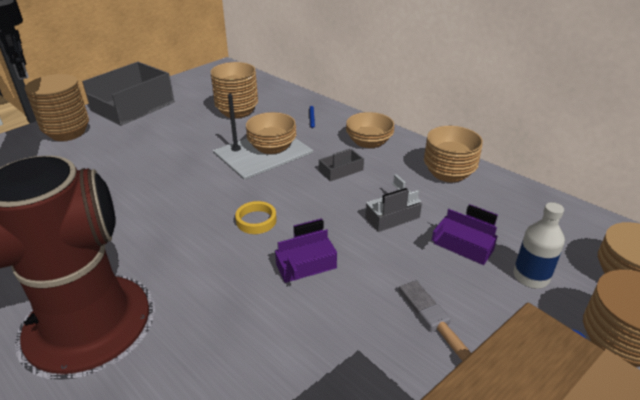

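The candidates are the purple scoops at scene (162,193) and (310,165), the grey open box with no lid at (297,276), and the grey lidded scoop with black rail at (228,210). The description fits the last one, which is at (394,205) in the side view. The stand with its post is at (430,300). Next I'll fit both poses and take a close crop.

```bash
cat > fit.py <<'E'
from h import *
from scipy.optimize import least_squares
def boxd(P,lo,hi):
    lo,hi=np.array(lo)/1e3,np.array(hi)/1e3
    q=np.abs(P-(lo+hi)/2)-(hi-lo)/2
    return np.abs(np.linalg.norm(np.maximum(q,0),axis=1)+np.minimum(q.max(1),0))
SC=lambda o=0:[([-55,-28,0],[55,28,40]),([-45,-28,40],[15,-25,90]),([-45,-28,70],[15,-16,90]),([44-o,28,44],[47-o,66,66]),([-52-o,-16,45],[52-o,-13,69]),([-55-o,-26,40],[52-o,28,44])]
def fit(P,boxes,x0,y0,z=False,extra=None):
    best=None
    for a in np.arange(0,6.28,0.52):
        def res(q):
            c,s=np.cos(q[2]),np.sin(q[2]); D=P-[q[0],q[1],q[3] if z else 0]
            L=np.stack([c*D[:,0]+s*D[:,1],-s*D[:,0]+c*D[:,1],D[:,2]],1)
            return np.minimum.reduce([boxd(L,*b) for b in boxes]+([extra(L)] if extra else []))
        r=least_squares(res,[x0,y0,a]+([0.] if z else []),loss="soft_l1",f_scale=.003,x_scale=[.01,.01,.1]+([.01] if z else []))
        if best is None or r.cost<best[0]: best=(r.cost,r.x,np.median(res(r.x)))
    return best
def bowl(L):
    r=np.hypot(L[:,0],L[:,1]); return np.hypot(r-.066,L[:,2]-.080)
E
python3 - <<'E'
from fit import *
A=[];B=[]
for n in ["scene","side"]:
    f=grab_frame(n); P,u,v=cloud(f)
    m=(np.hypot(P[:,0]-.61,P[:,1]+.21)<.095)&(P[:,2]>.006)&(P[:,2]<.1)
    # drop purple
    c=f["color"][v,u].astype(int); pur=(c[:,0]-c[:,1]>40)
    S=P[m&~pur]; A.append(S); print(n,len(S),S.max(0),fit(S,SC(),.61,-.21))
    m=(np.hypot(P[:,0]-.6,P[:,1]-.2)<.2)&(P[:,2]>.006)&(P[:,2]<.18)
    bowlm=m&(c[:,2]-c[:,0]>40); T=P[m&~(c[:,2]-c[:,0]>40)]; 
    rim=P[bowlm&(P[:,2]>.07)&(P[:,2]<.086)&(np.hypot(P[:,0]-.64,P[:,1]-.22)<.12)]
    print("stand",len(T),T[T[:,2]>.05].mean(0),T[T[:,2]>.05].min(0),T.max(0),"rim",rim.mean(0),rim.max(0),rim.min(0)); B.append((T,rim))
    cx,cy=(228,205) if n=="scene" else (394,203)
    cr=f["color"][cy-45:cy+45,cx-50:cx+50]; cv2.imwrite(f"pics/c_{n}.png",cv2.resize(cr,None,fx=4,fy=4,interpolation=cv2.INTER_CUBIC))
a,b=[cv2.imread(f"pics/c_{n}.png") for n in ["scene","side"]]; cv2.imwrite("pics/crop.png",np.hstack([a,b]))
print("both",fit(np.vstack(A),SC(),.61,-.21),fit(np.vstack(A),SC(),.61,-.21,True))
T=np.vstack([x for b in B for x in (b[0],b[1])])
print(fit(T,[([-138,-83,0],[78,83,10]),([-91,42,10],[-79,54,170])],.62,.22,extra=bowl))
for T,r in B: print(fit(np.vstack([T,r]),[([-138,-83,0],[78,83,10]),([-91,42,10],[-79,54,170])],.62,.22,extra=bowl))
E
```

```text
scene 2630 [ 0.6786946  -0.1656697   0.09187987] (np.float64(0.0015634910787247738), array([ 0.6114544 , -0.21593861, -0.34229118]), np.float64(0.0006828773167195457))
stand 6135 [0.5578668  0.25757509 0.11238527] [0.54623413 0.13743013 0.05009505] [0.79922705 0.30542841 0.17207775] rim [0.62698154 0.20511594 0.07571129] [0.69378837 0.26866197 0.08265112] [0.56131951 0.13760482 0.07000561]
side 1726 [ 0.67435074 -0.16840177  0.0929226 ] (np.float64(0.001665052707573836), array([ 0.60920522, -0.21611153,  5.95086857]), np.float64(0.0008607964976534814))
stand 2391 [0.54843041 0.25660123 0.10725381] [0.53972767 0.21632445 0.0501009 ] [0.7991712 0.3037172 0.1715293] rim [0.62397789 0.20117578 0.0755214 ] [0.69212863 0.26992981 0.08308461] [0.55812799 0.1349996  0.07000217]
both (np.float64(0.0037152664457563316), array([ 0.61043436, -0.21594196, -0.33962469]), np.float64(0.0007969021418335865)) (np.float64(0.0037151387299666867), array([ 6.10434677e-01, -2.15941562e-01,  5.94356154e+00,  1.76812901e-05]), np.float64(0.0007987478541373618))
(np.float64(0.23597364802730258), array([ 0.62667039,  0.19597142, -0.29701351]), np.float64(0.001561804709372748))
(np.float64(0.16877209885313182), array([0.62790331, 0.19731844, 5.98084462]), np.float64(0.0013805728200403256))
(np.float64(0.06182331021239525), array([0.61926791, 0.18975134, 5.94896212]), np.float64(0.0018555309474762663))
```

View pics/crop.png

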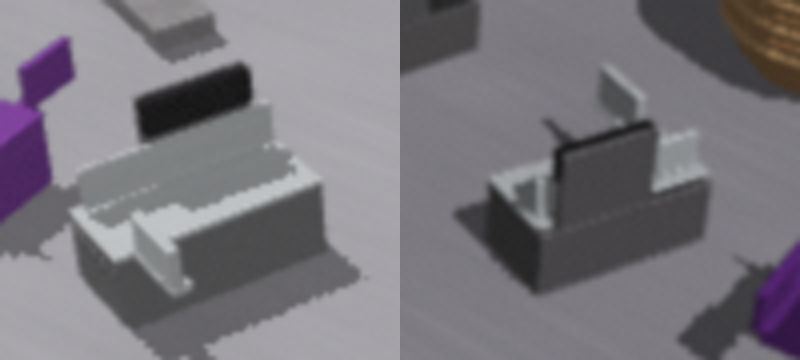

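The crop shows the grey scoop with its black rail, the lid shut and the ear towards the camera. The scoop fit agrees in both views. Next I'll clean up the stand fit.

```bash
python3 - <<'E'
from fit import *
A=[]
for n in ["scene","side"]:
    f=grab_frame(n); P,u,v=cloud(f); c=f["color"][v,u].astype(int)
    brown=c[:,2]-c[:,0]>40; near=np.hypot(P[:,0]-.6,P[:,1]-.21)<.2
    pl=P[near&~brown&(P[:,2]>.007)&(P[:,2]<.013)]
    d=np.hypot(P[:,0]-.555,P[:,1]-.255)
    po=P[(d<.03)&(P[:,2]>.09)&(P[:,2]<.172)&~brown]
    rim=P[brown&(abs(P[:,2]-.078)<.004)&(np.hypot(P[:,0]-.626,P[:,1]-.203)<.09)]
    print(n,len(pl),len(po),len(rim),po.mean(0),po.min(0),po.max(0))
    if n=="scene":
        print(cv2.minAreaRect((pl[:,:2]*1000).astype(np.float32)))
    # rim circle
    r=least_squares(lambda q:np.hypot(rim[:,0]-q[0],rim[:,1]-q[1])-q[2],[.626,.203,.066],loss="soft_l1",f_scale=.002).x; print("circle",r)
    A.append((pl,po,rim))
def sq(L): # footprint box: only outline matters
    return None
def res(q,sel):
    c,s=np.cos(q[2]),np.sin(q[2]); M=lambda P:np.stack([c*(P[:,0]-q[0])+s*(P[:,1]-q[1]),-s*(P[:,0]-q[0])+c*(P[:,1]-q[1]),P[:,2]],1)
    o=[]
    for i in sel:
        pl,po,rim=A[i]
        o+=[boxd(M(po),[-91,42,10],[-79,54,170])*2,np.maximum(np.abs(M(pl)[:,:2]-[-.03,0])-[.108,.083],0).max(1)*2,np.hypot(*M(rim)[:,:2].T)-.0655]
    return np.concatenate(o)
for sel in ([0],[1],[0,1]):
    r=least_squares(res,[.626,.203,-.15],args=(sel,),loss="soft_l1",f_scale=.002,x_scale=[.01,.01,.1]); print(sel,r.x,np.median(abs(r.fun)))
E
```

```text
scene 4719 386 922 [0.55396463 0.26416243 0.13403591] [0.54439924 0.25791681 0.09021361] [0.55843579 0.26944837 0.17179519]
((612.618408203125, 197.35317993164062), (244.5401611328125, 296.8099060058594), 56.12690734863281)
circle [0.62779188 0.20315028 0.06249224]
side 1710 136 266 [0.54639065 0.25978137 0.13155211] [0.53768908 0.25357476 0.0913125 ] [0.55408855 0.26807083 0.17118186]
circle [0.62350431 0.20092399 0.06270147]
[0] [ 0.62695517  0.20197217 -0.15349174] 0.0
[1] [ 0.62386588  0.19849371 -0.20490413] 0.0
[0, 1] [ 0.62625509  0.20137772 -0.16330961] 0.0
```

Request:
{"fn": "jog_arm", "kwargs": {
  "moves": [
    [[8.5,-2.6,-2.7,0,0,0,0],[8.5,-2.6,-2.7,0,0,0,0],[8.5,-2.6,-2.7,0,0,0,0],[8.5,-2.6,-2.7,0,0,0,0],[8.5,-2.6,-2.7,0,0,0,0],[8.5,-2.6,-2.7,0,0,0,0],[8.5,-2.6,-2.7,0,0,0,0],[8.5,-2.6,-2.7,0,0,0,0],[8.5,-2.6,-2.7,0,0,0,0],[8.5,-2.6,-2.7,0,0,0,0],[8.5,-2.6,-2.7,0,0,0,0],[8.5,-2.6,-2.7,0,0,0,0],[8.5,-2.6,-2.7,0,0,0,0],[8.5,-2.6,-2.7,0,0,0,0],[8.5,-2.6,-2.7,0,0,0,0],[8.5,-2.6,-2.7,0,0,0,0],[8.5,-2.6,-2.7,0,0,0,0],[8.5,-2.6,-2.7,0,0,0,0],[8.5,-2.6,-2.7,0,0,0,0],[8.5,-2.6,-2.7,0,0,0,0]]
  ]
}}

```text
time: 2.27
tool_pos: [0.521, -0.0837, 0.2503]
tool_rot: [0.0, 0.158, 0.987, 0.0]
contact_force: [0.1, 0.9, -0.1]
gripper_width: 0.995
grasp_force: 0.0
```

```bash
cat >> h.py <<'E'
def todo(pos,nose,tilt=0):
    """tool-frame delta (cm) and rotvec to TCP pos, scoop nose heading (rad), nose-down tilt (rad)"""
    p,R,s=pose()
    # scoop frame -> world ; tool x=-scoop x, y=scoop y, z=-scoop z
    T=Ro.from_euler("ZY",[nose,tilt])*Ro.from_matrix(np.diag([-1.,1,-1]))
    print("t",round(s["time"],2),"p",p.round(4),"d",(R.inv().apply(np.array(pos)-p)*100).round(2),"rot",(R.inv()*T).as_rotvec().round(3),"F",s["contact_force"].round(1),"w",round(s["gripper_width"]*85,1),"g",round(s["grasp_force"],1),"j",s["joint_pos"].round(2))
def sp(x,y,yaw,l): # scoop/stand local mm -> world
    return (np.array([x,y,0])+Ro.from_euler("z",yaw).apply(np.array(l)/1e3))
E
python3 -c "
from h import *
todo(sp(.6104,-.2159,-.340,[-15,-22,70]),-.340)"
```

```text
t 2.27 p [ 0.521  -0.0837  0.2503] d [-11.06 -11.93  18.03] rot [0.    0.001 0.022] F [ 0.1  0.9 -0.1] w 84.6 g 0.0 j [-0.3  -0.18  1.84  0.    1.49 -1.55]
```

Request:
{"fn": "jog_arm", "kwargs": {
  "moves": [
    [[8.5,-2.2,-2.4,1,0,0,0.005],[8.5,-2.2,-2.4,1,0,0,0.005],[8.5,-2.2,-2.4,1,0,0,0.004],[8.5,-2.2,-2.4,1,0,0,0.004],[8.5,-2.2,-2.4,1,0,0,0.004],[8.5,0,0,0,0,0,0],[8.5,0,0,0,0,0,0],[8.5,0,0,0,0,0,0]]
  ]
}}

```text
time: 2.93
tool_pos: [0.586, -0.2305, 0.2]
tool_rot: [-0.0, 0.169, 0.986, 0.0]
contact_force: [0.3, -0.0, 0.0]
gripper_width: 0.998
grasp_force: 0.0
```

```bash
python3 - <<'E'
from fit import *
todo(sp(.6104,-.2159,-.340,[-15,-22,70]),-.340)
f=grab_frame("wrist"); d=f["depth"]
v,u=np.nonzero((d>0)&(d<.5)); z=d[v,u]
x,y=(u-f["cx"])/f["fx"],(v-f["cy"])/f["fy"]; r=np.hypot(x,y)+1e-9; k=np.tan(r)/r
ok=r<1.3; P=np.stack([x*k*z,y*k*z,z],1)[ok]; P=(P-f["t"])@np.array(f["R"]); c=f["color"][v,u].astype(int)[ok]
m=(np.hypot(P[:,0]-.61,P[:,1]+.216)<.09)&(P[:,2]>.006)&(P[:,2]<.1)&~(c[:,0]-c[:,1]>40)
S=P[m][::3]; print(len(S),fit(S,SC(),.61,-.216,True))
cv2.imwrite("pics/w1.png",f["color"])
E
```

```text
t 2.93 p [ 0.586  -0.2305  0.2   ] d [-0.32 -0.02 13.  ] rot [ 0. -0.  0.] F [ 0.3 -0.   0. ] w 84.9 g 0.0 j [-0.49  0.1   1.65  0.    1.39 -1.72]
2492 (np.float64(0.0011292223034160675), array([ 6.11875636e-01, -2.13965700e-01, -2.96264986e-01, -1.94407298e-04]), np.float64(0.0004952362365914561))
```

View pics/w1.png

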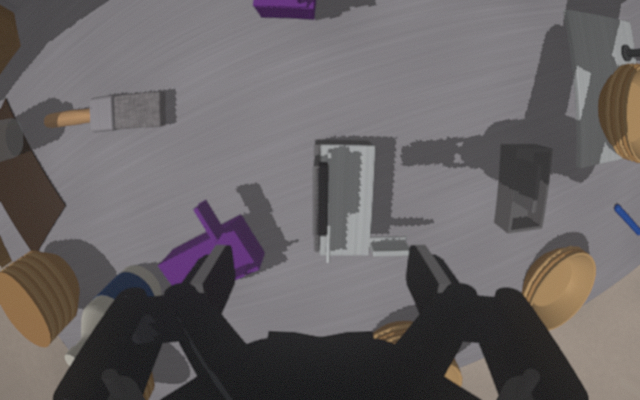

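The scoop is centred at (345,200), with the rail at (323,198) and the ear at (390,245). No other object is in the way of the fingers. I'll settle the yaw with the rail's top.

```bash
cat >> h.py <<'E'
def wcloud(f,rmax=1.3):
    d=f["depth"]; v,u=np.nonzero((d>0)&(d<.6)); z=d[v,u]
    x,y=(u-f["cx"])/f["fx"],(v-f["cy"])/f["fy"]; r=np.hypot(x,y)+1e-9; k=np.tan(r)/r
    ok=r<rmax; P=np.stack([x*k*z,y*k*z,z],1)[ok]; return (P-f["t"])@np.array(f["R"]),u[ok],v[ok]
E
python3 - <<'E'
from fit import *
for n in ["wrist","scene","side"]:
    f=grab_frame(n); P,u,v=(wcloud if n=="wrist" else cloud)(f); c=f["color"][v,u].astype(int)
    near=(np.hypot(P[:,0]-.61,P[:,1]+.216)<.07)
    for nm,m in [("rail",near&(P[:,2]>.074)&(P[:,2]<.1)),("body",near&(P[:,2]>.01)&(P[:,2]<.05)&~(c[:,0]-c[:,1]>40))]:
        Q=(P[m][:,:2]*1000).astype(np.float32); r=cv2.minAreaRect(Q); vx=cv2.fitLine(Q,cv2.DIST_HUBER,0,.01,.01).ravel()
        print(n,nm,len(Q),np.round(r[0],1),np.round(r[1],1),round(r[2],1),"line",round(float(np.degrees(np.arctan(vx[1]/vx[0]))),1),"mean",Q.mean(0).round(1))
E
```

```text
wrist rail 1159 [ 590.3 -230.4] [12.3 60.5] 70.1 line -20.4 mean [ 587.9 -229.8]
wrist body 5403 [ 617.5 -202.3] [ 84.  113.1] 70.1 line -17.0 mean [ 611.2 -207.7]
scene rail 301 [ 590.7 -230. ] [16.5 60.8] 69.7 line -20.8 mean [ 593.2 -228.7]
scene body 1565 [ 617.3 -203.4] [ 87.1 112.8] 69.1 line -29.4 mean [ 619.8 -204.8]
side rail 242 [ 587.9 -233. ] [15.5 62. ] 69.0 line -20.4 mean [ 584.7 -234.4]
side body 984 [ 614.5 -203.6] [ 89.9 115.2] 71.0 line -24.9 mean [ 592.8 -225.8]
```

Request:
{"fn": "jog_arm", "kwargs": {
  "moves": [
    [[8.5,-0.38,0.1,1.5,0,0,0.006],[8.5,0,0,2,0,0,0],[8.5,0,0,2,0,0,0],[8.5,0,0,2,0,0,0],[8.5,0,0,2,0,0,0],[8.5,0,0,1.5,0,0,0],[8.5,0,0,1.0,0,0,0],[8.5,0,0,1.0,0,0,0],[8.5,0,0,0,0,0,0],[8.5,0,0,0,0,0,0]]
  ]
}}

```text
time: 3.97
tool_pos: [0.5901, -0.231, 0.0699]
tool_rot: [-0.0, 0.172, 0.985, 0.0]
contact_force: [-0.4, -0.2, 0.6]
gripper_width: 1.0
grasp_force: 0.0
```

```bash
python3 - <<'E'
from h import *
todo([.590,-.2306,.07],-.347)
f=grab_frame("wrist"); cv2.imwrite("pics/w2.png",f["color"])
E
```

```text
t 3.97 p [ 0.5901 -0.231   0.0699] d [ 0.02  0.04 -0.01] rot [ 0.    -0.     0.001] F [-0.4 -0.2  0.6] w 85.0 g 0.0 j [-0.49  0.24  1.72 -0.    1.18 -1.72]
```

View pics/w2.png

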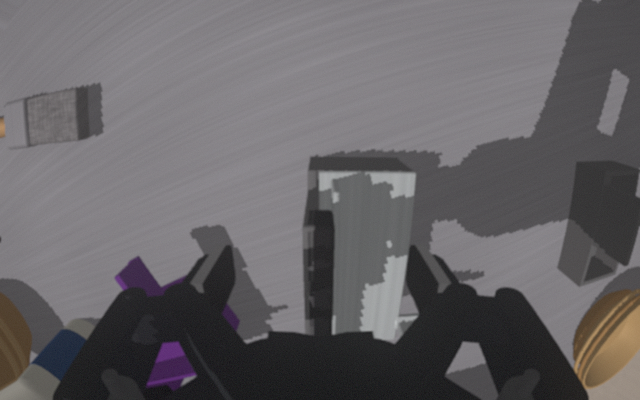

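The rail at (322,260) is centred between the fingertips at (232,260) and (412,260), and nothing is in the way. I'll close now.

Request:
{"fn": "jog_arm", "kwargs": {
  "moves": [
    [[0,0,0,0,0,0,0],[0,0,0,0,0,0,0],[0,0,0,0,0,0,0],[0,0,0,0,0,0,0],[0,0,0,0,0,0,0],[0,0,0,0,0,0,0],[0,0,0,0,0,0,0],[0,0,0,0,0,0,0],[0,0,0,0,0,0,0],[0,0,0,0,0,0,0],[0,0,0,0,0,0,0],[0,0,0,0,0,0,0],[0,0,0,0,0,0,0]]
  ]
}}

```text
time: 5.1
tool_pos: [0.5901, -0.2314, 0.0702]
tool_rot: [0.0, 0.172, 0.985, -0.0]
contact_force: [-1.7, -2.0, 2.9]
gripper_width: 0.135
grasp_force: 60.0
```

```bash
python3 - <<'E'
from h import *
todo([.590,-.2306,.07],-.347)
E
```

```text
t 5.1 p [ 0.5901 -0.2314  0.0702] d [0.03 0.07 0.02] rot [-0.     0.     0.001] F [-1.7 -2.   2.9] w 11.5 g 60.0 j [-0.49  0.24  1.72 -0.    1.18 -1.72]
```

Request:
{"fn": "jog_arm", "kwargs": {
  "moves": [
    [[0,0,0,-0.3,0,0,0],[0,0,0,-0.6,0,0,0],[0,0,0,-1,0,0,0],[0,0,0,-1.2,0,0,0],[0,0,0,-1.4,0,0,0],[0,0,0,-1.4,0,0,0],[0,0,0,-1.4,0,0,0],[0,0,0,-1.2,0,0,0],[0,0,0,-1,0,0,0],[0,0,0,-0.6,0,0,0],[0,0,0,-0.3,0,0,0],[0,0,0,0,0,0,0],[0,0,0,0,0,0,0]]
  ]
}}

```text
time: 6.18
tool_pos: [0.5897, -0.2309, 0.1734]
tool_rot: [-0.001, 0.172, 0.985, 0.0]
contact_force: [0.5, 0.8, -4.1]
gripper_width: 0.132
grasp_force: 59.3
```

```bash
python3 - <<'E'
from fit import *
todo(sp(.6262,.2015,-.163,[-180,-22,175]),-.163)
ims=[]
from h import *
p,R,s=pose()
o=p+Ro.from_euler("z",-.347).apply([.015,.022,-.07])
for n,hw in [("scene",60),("side",60)]:
    f=grab_frame(n); P,u,v=cloud(f); Q=P-[0,0,o[2]]
    m=(np.hypot(P[:,0]-o[0],P[:,1]-o[1])<.09)&(Q[:,2]>.003)&(Q[:,2]<.066)
    print(n,o,m.sum(),[ (k,fit(Q[m],SC(k),o[0],o[1],True)) for k in (0,)])
    q=np.array(f["R"])@o+f["t"]; cx,cy=int(q[0]/q[2]*f["fx"]+f["cx"]),int(q[1]/q[2]*f["fy"]+f["cy"])-15
    ims.append(cv2.resize(f["color"][max(cy-50,0):cy+50,cx-50:cx+50],(400,400),interpolation=cv2.INTER_CUBIC))
cv2.imwrite("pics/lift.png",np.hstack(ims))
E
```

```text
t 6.18 p [ 0.5897 -0.2309  0.1734] d [28.52 36.48 -0.13] rot [ 0.    -0.001 -0.183] F [ 0.5  0.8 -4.1] w 11.2 g 59.3 j [-0.49  0.13  1.66 -0.    1.35 -1.72]
scene [ 0.61128019 -0.21532778  0.10337743] 2530 [(0, (np.float64(0.002161650516845654), array([ 6.11012833e-01, -2.15169141e-01,  5.93802400e+00, -3.89134124e-04]), np.float64(0.0006745187212369914)))]
side [ 0.61128019 -0.21532778  0.10337743] 1462 [(0, (np.float64(0.0023651108831669707), array([ 6.09484433e-01, -2.15954929e-01,  5.93669861e+00, -1.03753301e-03]), np.float64(0.0008936824279707533)))]
```

View pics/lift.png

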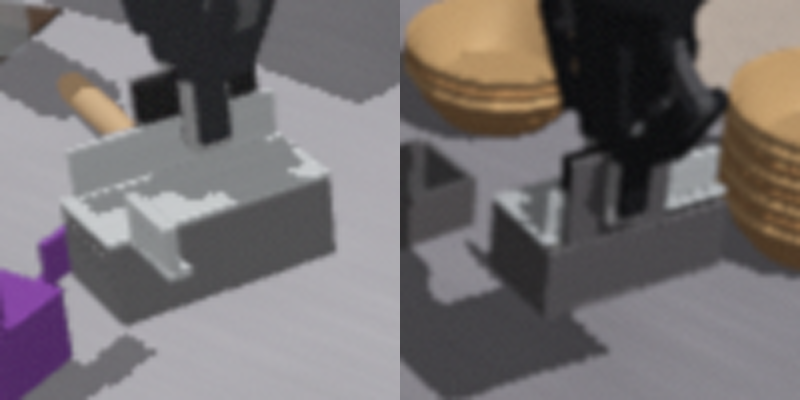

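Request:
{"fn": "jog_arm", "kwargs": {
  "moves": [
    [[0,0.3,0.4,0,0,0,0],[0,0.6,0.8,0,0,0,0],[0,0.9,1.2,0,0,0,0],[0,1.25,1.6,0,0,0,0],[0,1.25,1.6,0,0,0,0],[0,1.25,1.6,0,0,0,0],[0,1.25,1.6,0,0,0,0],[0,1.25,1.6,0,0,0,0],[0,1.25,1.6,0,0,0,0],[0,1.25,1.6,0,0,0,0],[0,1.25,1.6,0,0,0,0],[0,1.25,1.6,0,0,0,0],[0,1.25,1.6,0,0,0,0],[0,1.25,1.6,0,0,0,0],[0,1.25,1.6,0,0,0,0],[0,1.25,1.6,0,0,0,0],[0,1.25,1.6,0,0,0,0],[0,1.25,1.6,0,0,0,0],[0,1.25,1.6,0,0,0,0],[0,1.25,1.6,0,0,0,0]]
  ]
}}

```text
time: 7.95
tool_pos: [0.4719, 0.1273, 0.1738]
tool_rot: [-0.0, 0.172, 0.985, 0.0]
contact_force: [-0.2, 0.4, -3.7]
gripper_width: 0.135
grasp_force: 59.3
```

Request:
{"fn": "jog_arm", "kwargs": {
  "moves": [
    [[0,1.25,1.6,0,0,0,0],[0,1.1,1.4,0,0,0,-0.01],[0,0.9,1.1,0,0,0,-0.02],[0,0.6,0.8,0,0,0,-0.02],[0,0.3,0.4,0,0,0,-0.02],[0,0,0,0,0,0,-0.025],[0,0,0,0,0,0,-0.025],[0,0,0,0,0,0,-0.025],[0,0,0,0,0,0,-0.02],[0,0,0,0,0,0,-0.015],[0,0,0,0,0,0,0],[0,0,0,0,0,0,0],[0,0,0,0,0,0,0]]
  ]
}}

```text
time: 9.03
tool_pos: [0.4519, 0.189, 0.174]
tool_rot: [-0.0, 0.083, 0.997, -0.0]
contact_force: [0.1, -0.8, -3.4]
gripper_width: 0.128
grasp_force: 59.2
```

```bash
cat > look.py <<'E'
from fit import *
import sys
def look(name,yaw,o=0,hs=("scene","side")):
    p,R,s=pose(); c=p+Ro.from_euler("z",yaw).apply([.015,.022,-.07])
    print("scoop origin by TCP",c.round(4)); ims=[]
    for n in hs:
        f=grab_frame(n); P,u,v=cloud(f); Q=P-[0,0,c[2]]
        # post
        col=f["color"][v,u].astype(int)
        near=np.hypot(P[:,0]-.551,P[:,1]-.263)<.022
        for lo,hi in [(.03,.09),(.12,.165)]:
            q=P[near&(P[:,2]>lo)&(P[:,2]<hi)&(col.max(1)<90)]
            if len(q): print(n,"post",lo,len(q),q.mean(0).round(4),q.min(0).round(4),q.max(0).round(4))
        c2,s2=np.cos(yaw),np.sin(yaw); D=Q-[c[0],c[1],0]; L=np.stack([c2*D[:,0]+s2*D[:,1],-s2*D[:,0]+c2*D[:,1],D[:,2]],1)*1e3
        e=L[(L[:,1]>32)&(L[:,1]<66)&(L[:,2]>48)&(L[:,2]<64)&(np.abs(L[:,0])<70)&(col.min(1)>110)]
        if len(e): print(n,"ear",len(e),np.median(e,0).round(1),np.percentile(e[:,0],[5,95]).round(1))
        m=(np.hypot(D[:,0],D[:,1])<.09)&(Q[:,2]>.003)&(Q[:,2]<.066)
        if m.sum()>50: print(n,fit(Q[m],SC(o),c[0],c[1],True))
        q=np.array(f["R"])@c+f["t"]; cx,cy=int(q[0]/q[2]*f["fx"]+f["cx"]),int(q[1]/q[2]*f["fy"]+f["cy"])-15
        cx=min(max(cx,60),579); ims.append(cv2.resize(f["color"][max(cy-60,0):max(cy-60,0)+120,cx-60:cx+60],(400,400),interpolation=cv2.INTER_CUBIC))
    cv2.imwrite(f"pics/{name}.png",np.hstack(ims))
E
python3 - <<'E'
from look import *
todo(sp(.6262,.2015,-.163,[-180,-22,175]),-.163)
look("s1",-.163)
E
```

```text
t 9.03 p [0.4519 0.189  0.174 ] d [ 1.    1.85 -0.1 ] rot [-0.    -0.    -0.003] F [ 0.1 -0.8 -3.4] w 10.9 g 59.2 j [ 0.24 -0.22  2.   -0.    1.36 -1.16]
scoop origin by TCP [0.4702 0.2083 0.104 ]
scene post 0.03 203 [0.5544 0.2647 0.0597] [0.5486 0.2587 0.0301] [0.5585 0.2696 0.09  ]
scene post 0.12 173 [0.5545 0.2648 0.1431] [0.5501 0.2598 0.1203] [0.5576 0.2691 0.1648]
scene ear 186 [46.5 48.2 57. ] [44.8 48.3]
scene (np.float64(0.0025196467441702185), array([ 4.70053796e-01,  2.08473248e-01,  6.11685889e+00, -1.81190261e-04]), np.float64(0.0005888657118900686))
side post 0.03 22 [0.5459 0.2588 0.04  ] [0.5404 0.2517 0.0311] [0.5511 0.2643 0.0472]
side post 0.12 41 [0.5475 0.2588 0.1491] [0.5411 0.2544 0.1318] [0.5536 0.265  0.1648]
side (np.float64(0.0032026995014808987), array([ 4.69023766e-01,  2.07317299e-01,  6.11031177e+00, -7.33753804e-04]), np.float64(0.0010909495195047412))
```

View pics/s1.png

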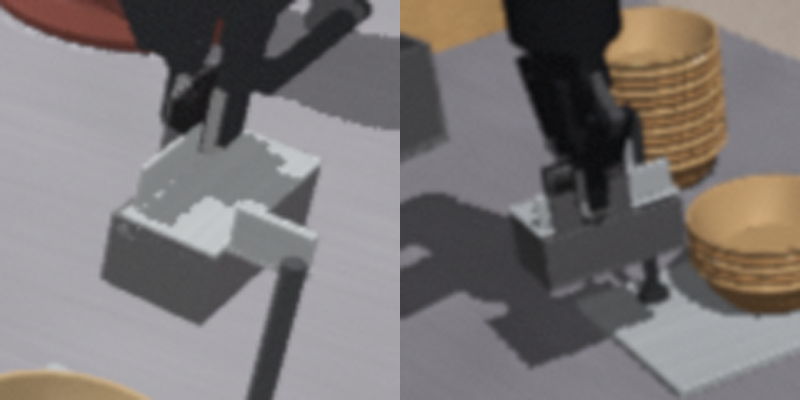

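The lid is still shut and level. The ear at (270,235) in the left half faces the post top at (293,262), with about 17 mm to go after the lateral shift.

Request:
{"fn": "jog_arm", "kwargs": {
  "moves": [
    [[0,0,0.2,0,0,0,0],[0,0,0.4,0,0,0,0],[0,0,0.5,-0.05,0,0,0],[0,0,0.4,-0.05,0,0,0],[0,0,0.25,0,0,0,0],[0,0,0.1,0,0,0,0],[0,-0.2,0,0,0,0,0],[0,-0.4,0,0,0,0,0],[0,-0.4,0,0,0,0,0],[0,-0.4,0,0,0,0,0],[0,-0.4,0,0,0,0,0],[0,-0.4,0,0,0,0,0],[0,-0.4,0,0,0,0,0],[0,-0.4,0,0,0,0,0],[0,0,0,0,0,0,0]]
  ]
}}

```text
time: 10.38
tool_pos: [0.485, 0.2023, 0.1749]
tool_rot: [0.0, 0.083, 0.997, -0.0]
contact_force: [-0.2, -0.2, -4.2]
gripper_width: 0.132
grasp_force: 59.3
```

Request:
{"fn": "jog_arm", "kwargs": {
  "moves": [
    [[0,-0.3,0,0,0,0,0],[0,-0.4,0,0,0,0,0],[0,-0.4,0,0,0,0,0],[0,-0.4,0,0,0,0,0],[0,-0.4,0,0,0,0,0],[0,-0.4,0,0,0,0,0],[0,-0.4,0,0,0,0,0],[0,-0.3,0,0,0,0,0],[0,-0.2,0,0,0,0,0],[0,0,0,0,0,0,0]]
  ]
}}

```text
time: 11.22
tool_pos: [0.5164, 0.1972, 0.1749]
tool_rot: [0.0, 0.083, 0.997, 0.0]
contact_force: [-0.5, 1.2, -4.2]
gripper_width: 0.132
grasp_force: 59.3
```

```bash
python3 - <<'E'
from look import *
todo(sp(.6262,.2015,-.163,[-105,-22,175]),-.163)
look("s2",-.163,45)
E
```

```text
t 11.22 p [0.5164 0.1972 0.1749] d [-0.26  0.01 -0.01] rot [ 0.     0.    -0.003] F [-0.5  1.2 -4.2] w 11.3 g 59.3 j [ 0.23 -0.06  1.85 -0.    1.35 -1.17]
scoop origin by TCP [0.5348 0.2165 0.1049]
scene post 0.03 195 [0.5546 0.2648 0.0602] [0.5489 0.2597 0.0301] [0.5589 0.2696 0.0896]
scene post 0.12 225 [0.5532 0.2605 0.1415] [0.5402 0.2412 0.1203] [0.558  0.2694 0.1649]
scene ear 147 [ 0.8 55.8 56.4] [-1.3  2.9]
scene (np.float64(0.02040162421856175), array([5.35304049e-01, 2.20026994e-01, 6.06968070e+00, 3.92040066e-03]), np.float64(0.0012010083729415907))
side post 0.03 43 [0.5465 0.26   0.0467] [0.5422 0.2545 0.0313] [0.553  0.2694 0.0597]
side post 0.12 11 [0.5381 0.2719 0.1612] [0.5354 0.2595 0.1551] [0.5401 0.2779 0.1649]
side (np.float64(0.0027054651707062016), array([ 5.33018439e-01,  2.15459294e-01,  6.14904630e+00, -5.04440079e-03]), np.float64(0.0012663788500864581))
```

Request:
{"fn": "jog_arm", "kwargs": {
  "moves": [
    [[0,-0.1,0,0,0,0,0],[0,-0.1,0,0,0,0,0],[0,0,0,0,0,0,0]]
  ]
}}

```text
time: 11.57
tool_pos: [0.518, 0.1969, 0.1752]
tool_rot: [0.0, 0.083, 0.997, 0.0]
contact_force: [-2.0, 0.3, -2.9]
gripper_width: 0.136
grasp_force: 59.4
```

```bash
python3 - <<'E'
from look import *
todo(sp(.6262,.2015,-.163,[-105,-22,175]),-.163)
look("s3",-.163,48)
E
```

```text
t 11.57 p [0.518  0.1969 0.1752] d [-0.1   0.01  0.02] rot [ 0.     0.    -0.003] F [-2.   0.3 -2.9] w 11.6 g 59.4 j [ 0.23 -0.06  1.85  0.    1.35 -1.18]
scoop origin by TCP [0.5364 0.2162 0.1052]
scene post 0.03 196 [0.5546 0.2647 0.0603] [0.5482 0.2595 0.0301] [0.5582 0.2692 0.0898]
scene post 0.12 230 [0.5532 0.2603 0.1412] [0.5401 0.2413 0.12  ] [0.5586 0.2693 0.1647]
scene ear 148 [-0.6 55.6 56.9] [-2.7  0.9]
scene (np.float64(0.021215434425529194), array([ 0.53732095,  0.22058436, -0.23492884,  0.00395109]), np.float64(0.0011920469989455743))
side post 0.03 44 [0.5461 0.2594 0.0468] [0.5417 0.254  0.0312] [0.5535 0.2696 0.0623]
side post 0.12 7 [0.5373 0.2721 0.1606] [0.5322 0.2668 0.1487] [0.54   0.2752 0.165 ]
side (np.float64(0.0026601438615460548), array([ 5.34663420e-01,  2.15264372e-01,  6.14744528e+00, -4.93668354e-03]), np.float64(0.0012355251685345695))
```

View pics/s3.png

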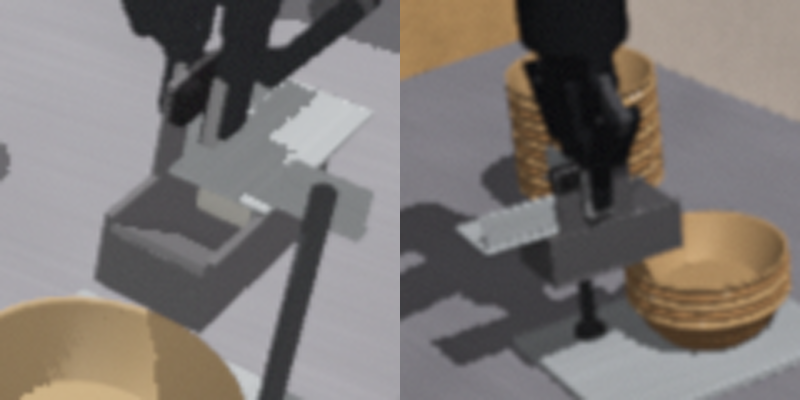

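The lid is open by about 47.5 mm: the ear rests against the post at (320,200), and the canister shows inside at (225,205). Next I'll back off, lift above the post and go forward.

Request:
{"fn": "jog_arm", "kwargs": {
  "moves": [
    [[0,0.2,0,0,0,0,0],[0,0.2,0,0,0,0,0],[0,0,0,-0.3,0,0,0],[0,0,0,-0.6,0,0,0],[0,0,0,-0.8,0,0,0],[0,0,0,-0.8,0,0,0],[0,0,0,-0.8,0,0,0],[0,0,0,-0.6,0,0,0],[0,0,0,-0.3,0,0,0],[0,-0.2,0,0,0,0,0],[0,-0.5,0,0,0,0,0],[0,-0.7,0,0,0,0,0],[0,-0.7,0,0,0,0,0],[0,-0.6,0,0,0,0,0],[0,-0.5,0,0,0,0,0],[0,-0.3,0,0,0,0,0],[0,0,0,0,0,0,0],[0,0,0,0,0,0,0]]
  ]
}}

```text
time: 13.17
tool_pos: [0.5486, 0.1917, 0.2168]
tool_rot: [-0.0, 0.083, 0.997, -0.0]
contact_force: [-0.1, 1.0, -4.0]
gripper_width: 0.131
grasp_force: 59.3
```

```bash
python3 - <<'E'
from look import *
yaw=-.163; S=lambda l:sp(.6262,.2015,yaw,l)
todo(S([-75,-22,212]),yaw)
p,R,s=pose(); l=Ro.from_euler("z",-yaw).apply(p-[.6262,.2015,0])*1e3; print("TCP local",l)
n0=l+[70,22,-34]; n1=np.array([-20,0,112.]); print("nose",n0)
N=20; 
def tcp(i):
    th=np.radians(50*i/N); k=min(1,i/12); n=n0*(1-k)+n1*k
    return n+Ro.from_euler("y",th).apply([-70,-22,34]),th
a=tcp(0)
for i in range(1,N+1):
    b=tcp(i); T=Ro.from_euler("y",a[1])*Ro.from_matrix(np.diag([-1.,1,-1])); print(i,(T.inv().apply(b[0]-a[0])/10).round(2)); a=b
look("s4",yaw,48)
E
```

```text
t 13.17 p [0.5486 0.1917 0.2168] d [-0.    0.02  0.48] rot [-0.    -0.001 -0.003] F [-0.1  1.  -4. ] w 11.1 g 59.3 j [ 0.21 -0.03  1.75  0.    1.42 -1.2 ]
TCP local [-75.00237696 -22.22602463 216.81062079]
nose [ -5.00237696  -0.22602463 182.81062079]
1 [-0.03  0.    0.29]
2 [-0.06  0.    0.29]
3 [-0.08  0.    0.3 ]
4 [-0.11  0.    0.3 ]
5 [-0.13  0.    0.3 ]
6 [-0.16  0.    0.3 ]
7 [-0.19  0.    0.3 ]
8 [-0.21  0.    0.3 ]
9 [-0.24  0.    0.3 ]
10 [-0.27  0.    0.29]
11 [-0.29  0.    0.29]
12 [-0.32  0.    0.28]
13 [-0.15 -0.   -0.3 ]
14 [-0.15  0.   -0.3 ]
15 [-0.15  0.   -0.3 ]
16 [-0.15  0.   -0.3 ]
17 [-0.15  0.   -0.3 ]
18 [-0.15  0.   -0.3 ]
19 [-0.15  0.   -0.3 ]
20 [-0.15  0.   -0.3 ]
scoop origin by TCP [0.567  0.211  0.1468]
scene post 0.03 187 [0.5546 0.2646 0.0616] [0.5507 0.2594 0.03  ] [0.5584 0.2689 0.0895]
scene post 0.12 205 [0.5536 0.2614 0.1452] [0.541  0.2413 0.1203] [0.558  0.2692 0.1648]
scene ear 245 [-0.4 49.2 56.2] [-1.9  1.2]
scene (np.float64(0.016955748096668263), array([5.66919004e-01, 2.13851823e-01, 6.08892629e+00, 4.01087578e-03]), np.float64(0.0010624989110562641))
side post 0.03 89 [0.546  0.2594 0.0606] [0.5398 0.2537 0.031 ] [0.5564 0.2676 0.0897]
side (np.float64(0.0027132790323291275), array([ 0.56527632,  0.21007399, -0.13696767, -0.00454678]), np.float64(0.0012778913766935689))
```

Request:
{"fn": "jog_arm", "kwargs": {
  "moves": [
    [[0,-0.03,0,0.29,0,0.0436,0],[0,-0.06,0,0.29,0,0.0436,0],[0,-0.08,0,0.3,0,0.0436,0],[0,-0.11,0,0.3,0,0.0436,0],[0,-0.13,0,0.3,0,0.0436,0],[0,-0.16,0,0.3,0,0.0436,0],[0,-0.19,0,0.3,0,0.0436,0],[0,-0.21,0,0.3,0,0.0436,0],[0,-0.24,0,0.3,0,0.0436,0],[0,-0.27,0,0.29,0,0.0436,0]]
  ]
}}

```text
time: 14.1
tool_pos: [0.5572, 0.1905, 0.1844]
tool_rot: [-0.216, 0.081, 0.973, 0.018]
contact_force: [-0.1, 0.3, -3.1]
gripper_width: 0.131
grasp_force: 59.3
```

```bash
python3 - <<'E'
from h import *
t=np.radians(25); yaw=-.163; k=10/12; n=np.array([-5,0,182.8])*(1-k)+np.array([-20,0,112.])*k
todo(sp(.6262,.2015,yaw,n+Ro.from_euler("y",t).apply([-70,-22,34])),yaw,t)
E
```

```text
t 14.1 p [0.5572 0.1905 0.1844] d [0.02 0.   0.03] rot [ 0.001  0.    -0.002] F [-0.1  0.3 -3.1] w 11.1 g 59.3 j [ 0.15  0.26  1.53  0.13  1.76 -1.26]
```

Request:
{"fn": "jog_arm", "kwargs": {
  "moves": [
    [[0,-0.29,0,0.29,0,0.0436,0],[0,-0.32,0,0.28,0,0.0436,0],[0,-0.15,0,-0.3,0,0.0436,0],[0,-0.15,0,-0.3,0,0.0436,0],[0,-0.15,0,-0.3,0,0.0436,0],[0,-0.15,0,-0.3,0,0.0436,0],[0,-0.15,0,-0.3,0,0.0436,0],[0,-0.15,0,-0.3,0,0.0436,0],[0,-0.15,0,-0.3,0,0.0436,0],[0,-0.15,0,-0.3,0,0.0436,0],[0,0,0,0,0,0,0],[0,0,0,0,0,0,0],[0,0,0,0,0,0,0],[0,0,0,0,0,0,0],[0,0,0,0,0,0,0],[0,0,0,0,0,0,0]]
  ]
}}

```text
time: 15.43
tool_pos: [0.5836, 0.1861, 0.1881]
tool_rot: [-0.42, 0.075, 0.904, 0.035]
contact_force: [0.1, -0.3, -3.9]
gripper_width: 0.131
grasp_force: 59.4
```

```bash
python3 - <<'E'
from h import *
t=np.radians(50); yaw=-.163; n=np.array([-20,0,112.])
todo(sp(.6262,.2015,yaw,n+Ro.from_euler("y",t).apply([-70,-22,34])),yaw,t)
ims=[]
for nme,(cx,cy) in [("scene",(430,280)),("side",(268,130))]:
    f=grab_frame(nme)
    for r in regions_of("canister",f)[:3]:
        P,_,_=cloud(f,r["pixels"]); print(nme,"can",r["p"],np.round(r["rect"]),np.median(P,0).round(3))
    ims.append(cv2.resize(f["color"][cy-70:cy+70,cx-70:cx+70],(400,400),interpolation=cv2.INTER_CUBIC))
cv2.imwrite("pics/tip.png",np.hstack(ims))
E
```

```text
t 15.43 p [0.5836 0.1861 0.1881] d [-0.09  0.01 -0.  ] rot [ 0.002  0.002 -0.002] F [ 0.1 -0.3 -3.9] w 11.2 g 59.4 j [ 0.1   0.56  1.27  0.24  2.16 -1.26]
scene can 0.77 [436. 281.  25.  24.] [0.609 0.208 0.067]
```

View pics/tip.png

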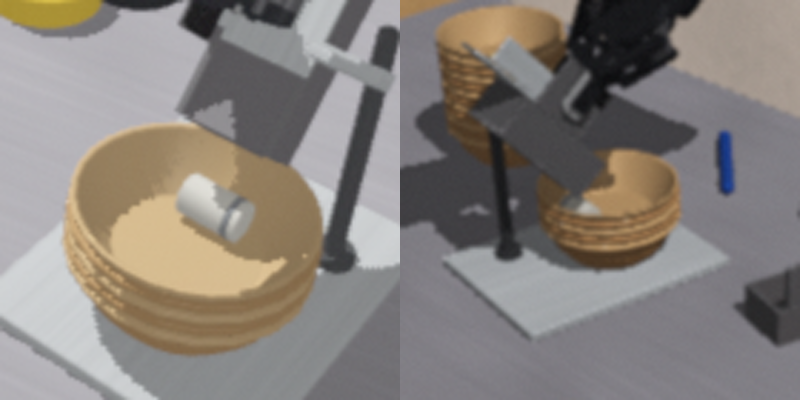

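The canister lies in the bowl at (215,207) in the left half, clear of the scoop. I'll lift straight up, then level the scoop.

Request:
{"fn": "jog_arm", "kwargs": {
  "moves": [
    [[0,0.4,0,-0.3,0,0,0],[0,0.8,0,-0.65,0,0,0],[0,1.1,0,-0.9,0,0,0],[0,1.1,0,-0.9,0,0,0],[0,1.1,0,-0.9,0,0,0],[0,0.8,0,-0.65,0,0,0],[0,0.4,0,-0.3,0,0,0],[0,0,0,0,0,-0.04,0],[0,0,0,0,0,-0.0727,0],[0,0,0,0,0,-0.08,0],[0,0,0,0,0,-0.08,0],[0,0,0,0,0,-0.08,0],[0,0,0,0,0,-0.08,0],[0,0,0,0,0,-0.08,0],[0,0,0,0,0,-0.08,0],[0,0,0,0,0,-0.08,0],[0,0,0,0,0,-0.08,0],[0,0,0,0,0,-0.08,0],[0,0,0,0,0,-0.04,0],[0,0,0,0,0,0,0]]
  ]
}}

```text
time: 17.3
tool_pos: [0.5803, 0.1866, 0.2613]
tool_rot: [-0.0, 0.082, 0.997, 0.0]
contact_force: [0.1, 0.8, -3.9]
gripper_width: 0.136
grasp_force: 59.3
```

```bash
python3 - <<'E'
from h import *
todo([.590,-.2306,.0702],-.347)
E
```

```text
t 17.3 p [0.5803 0.1866 0.2613] d [ -7.81 -41.    19.1 ] rot [ 0.    -0.     0.182] F [ 0.1  0.8 -3.9] w 11.6 g 59.3 j [ 0.19  0.01  1.64  0.    1.49 -1.22]
```

Request:
{"fn": "jog_arm", "kwargs": {
  "moves": [
    [[0,-0.1,-0.5,0,0,0,0],[0,-0.2,-1.2,0,0,0,0],[0,-0.4,-2,0,0,0,0],[0,-0.5,-2.5,0,0,0,0],[0,-0.5,-2.5,0,0,0,0],[0,-0.5,-2.5,0,0,0,0],[0,-0.5,-2.5,0,0,0,0],[0,-0.5,-2.5,0,0,0,0],[0,-0.5,-2.5,0,0,0,0],[0,-0.5,-2.5,0,0,0,0],[0,-0.5,-2.5,0,0,0,0],[0,-0.5,-2.5,0,0,0,0],[0,-0.5,-2.5,0,0,0,0],[0,-0.5,-2.5,0,0,0,0],[0,-0.5,-2.5,0,0,0,0],[0,-0.5,-2.5,0,0,0,0],[0,-0.4,-2.3,0,0,0,0],[0,-0.3,-1.5,0,0,0,0],[0,-0.2,-1,0,0,0,0.02],[0,0,0,0,0,0,0.04]]
  ]
}}

```text
time: 18.97
tool_pos: [0.5941, -0.2341, 0.2605]
tool_rot: [-0.0, 0.115, 0.993, -0.0]
contact_force: [0.6, 0.2, -3.4]
gripper_width: 0.126
grasp_force: 59.4
```

Request:
{"fn": "jog_arm", "kwargs": {
  "moves": [
    [[0,0,0,0.4,0,0,0.04],[0,0,0,0.8,0,0,0.04],[0,0,0,1.2,0,0,0.04],[0,0,0,1.5,0,0,0],[0,0,0,1.5,0,0,0],[0,0,0,1.5,0,0,0],[0,0,0,1.5,0,0,0],[0,0,0,1.5,0,0,0],[0,0,0,1.5,0,0,0],[0,0,0,1.2,0,0,0],[0,0,0,0.8,0,0,0],[0,0,0,0.4,0,0,0],[0,0,0,0,0,0,0],[0,0,0,0,0,0,0]]
  ]
}}

```text
time: 20.13
tool_pos: [0.5949, -0.2318, 0.1234]
tool_rot: [0.001, 0.172, 0.985, -0.0]
contact_force: [0.4, 0.8, -2.9]
gripper_width: 0.134
grasp_force: 59.4
```

```bash
python3 - <<'E'
from h import *
todo([.590,-.2306,.0702],-.347)
p,R,s=pose(); o=p+Ro.from_euler("z",-.347).apply([.015,.022,-.07])
f=grab_frame("scene"); P,u,v=cloud(f); m=(np.hypot(P[:,0]-o[0],P[:,1]-o[1])<.075)&(P[:,2]<.1)
L=Ro.from_euler("z",.347).apply(P[m]-[o[0],o[1],0]); b=L[(abs(L[:,1])<.029)&(abs(L[:,0])<.055)&(L[:,2]>.012)]
print("lowest",len(b),np.percentile(b[:,2],[0,1,5]),"+y face",np.percentile(L[(abs(L[:,1]-.028)<.004)&(abs(L[:,0])<.055)&(L[:,2]>.01)][:,2],[1,5,95]))
E
```

```text
t 20.13 p [ 0.5949 -0.2318  0.1234] d [ 0.51 -0.06  5.32] rot [0.    0.001 0.001] F [ 0.4  0.8 -2.9] w 11.4 g 59.4 j [-0.49  0.19  1.68  0.    1.27 -1.71]
lowest 1655 [0.05210657 0.05376123 0.05690504] +y face [0.05351089 0.05564095 0.09527464]
```

Request:
{"fn": "jog_arm", "kwargs": {
  "moves": [
    [[0,0,0,0.5,0,0,0],[0,0,0,0.9,0,0,0],[0,0,0,1,0,0,0],[0,0,0,0.9,0,0,0],[0,0,0,0.6,0,0,0],[0,0,0,0.5,0,0,0],[0,0,0,0.3,0,0,0],[0,0,0,0.2,0,0,0],[0,0,0,0.2,0,0,0],[0,0,0,0.1,0,0,0],[0,0,0,0,0,0,0],[0,0,0,0,0,0,0]]
  ]
}}

```text
time: 21.18
tool_pos: [0.5948, -0.2317, 0.0713]
tool_rot: [0.001, 0.172, 0.985, -0.0]
contact_force: [-0.1, 0.4, -3.5]
gripper_width: 0.134
grasp_force: 59.4
```

Request:
{"fn": "jog_arm", "kwargs": {
  "moves": [
    [[0,0,0,0.05,0,0,0],[0,0,0,0.05,0,0,0],[0,0,0,0.05,0,0,0],[0,0,0,0,0,0,0]]
  ]
}}

```text
time: 21.52
tool_pos: [0.5949, -0.2319, 0.0702]
tool_rot: [0.001, 0.172, 0.985, -0.0]
contact_force: [-1.1, -0.3, 0.1]
gripper_width: 0.133
grasp_force: 59.6
```

Request:
{"fn": "jog_arm", "kwargs": {
  "moves": [
    [[3.5,0,0,0,0,0,0],[3.5,0,0,0,0,0,0],[3.5,0,0,0,0,0,0],[3.5,0,0,0,0,0,0],[3.5,0,0,0,0,0,0],[3.5,0,0,0,0,0,0],[3.5,0,0,-0.5,0,0,0],[3.5,0,0,-1,0,0,0],[3.5,0,0,-2,0,0,0],[3.5,0,0,-2,0,0,0],[3.5,0,0,-2,0,0,0],[3.5,0,0,-2,0,0,0],[3.5,0,0,-2,0,0,0],[3.5,0,0,-2,0,0,0],[3.5,0,0,-1,0,0,0],[3.5,0,0,0,0,0,0],[3.5,0,0,0,0,0,0]]
  ]
}}

```text
time: 22.93
tool_pos: [0.5947, -0.2317, 0.2152]
tool_rot: [0.001, 0.172, 0.985, -0.0]
contact_force: [-0.1, -0.6, -1.4]
gripper_width: 0.409
grasp_force: 0.0
```

```bash
python3 - <<'E'
from look import *
todo([.590,-.2306,.0702],-.347)
ims=[]
for n in ["scene","side"]:
    f=grab_frame(n); P,u,v=cloud(f); c=f["color"][v,u].astype(int)
    m=(np.hypot(P[:,0]-.615,P[:,1]+.216)<.12)&(P[:,2]>.006)&(P[:,2]<.1)&~(c[:,0]-c[:,1]>40)
    print(n,fit(P[m],SC(48),.615,-.216,True))
    for r in regions_of("canister",f)[:2]: print("can",r["p"],np.median(cloud(f,r["pixels"])[0],0).round(3))
    ims.append(cv2.resize(f["color"],(400,250),interpolation=cv2.INTER_AREA)); 
a=cv2.resize(grab_frame("scene")["color"][110:390,160:560],(800,560)); cv2.imwrite("pics/end.png",a)
E
```

```text
t 22.93 p [ 0.5947 -0.2317  0.2152] d [ 0.52 -0.06 14.5 ] rot [-0.     0.002  0.001] F [-0.1 -0.6 -1.4] w 34.8 g 0.0 j [-0.49  0.11  1.62  0.    1.42 -1.71]
scene (np.float64(0.0076475865237763925), array([ 6.16909720e-01, -2.15403778e-01,  5.94300310e+00, -2.70804211e-04]), np.float64(0.000913851164237877))
can 0.76 [0.604 0.21  0.066]
side (np.float64(0.005656660813365171), array([ 6.13463413e-01, -2.16105003e-01, -3.40269409e-01, -3.13014344e-05]), np.float64(0.00086135220674129))
```

View pics/end.png

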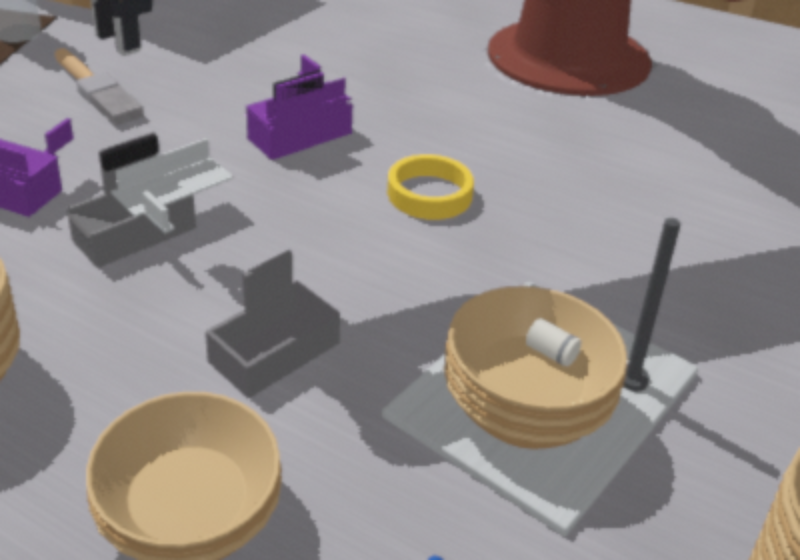

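The scoop stands upright at (135,210), the canister rests in the bowl at (553,342), and the gripper is clear of everything.

```bash
python3 -c "
from plant import *
print(job_done())"
```

```text
the job is handed in; nothing more can be done
None
```

The job is done and handed in at about 23 s: the scoop was carried level with the lid shut, the lid was slid open on the post, the canister was tipped into the bowl, and the scoop was stood upright on the table and released.

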